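# Half-open the lamp shutter for oblique light

### The job

Give the microscopist half light: turn the black lock knob on the white lamp base clockwise until it clicks past its detent into the unlocked position, then slide the blue shutter tab along its rails, against its spring, to half travel (the white line on the blade level with the broad orange marks) and hold it there. Finish while still holding the tab still at half travel, since it springs shut when let go; never let the shutter come wide open on the way, and leave the glassware and tools around the lamp where they are.

Things in the scene. Friction and masses are not known exactly. Their poses are not given: they have to be found in the camera images.
- lamp_base: White fixed box 130 (x) x 290 (y) x 55 mm high on a brown mat, turned about z by up to 0.45 rad. Origin: centre of its underside, on the table. On its top along y: lock knob at y = -100 mm; lit window (60 mm long, centre y = +70 mm) under the shutter, between two aluminium rails 9 mm high, 12 mm wide, at x = -37 and +37 mm, y = -40 to +110 mm.
- lock_knob_grip (a point): Grip point on the black lock knob's axis, 89 mm above the table, in the middle of its upright grip bar (44 mm long along the point's x, 14 mm thick along its y, top 105 mm above the table), which stands on a 64 mm disc (top 71 mm above the table). The frame turns with the knob; at joint 0 it is parallel to the lamp base.
- lock_knob (a joint): Angle of the lock knob in rad, growing clockwise seen from above. 0 = locked (start), 1.2 = unlocked (end stop). A sprung detent pushes it back to 0 up to 0.6 and snaps it on to 1.2 beyond; needs at most 0.1 N m. While locked, brass bars under the knob block the shutter's rod; at 1.2 the rod passes beneath the knob.
- shutter_tab: Blue upright tab on the shutter blade, 34 (x) x 12 (y, sliding direction) x 42 mm high. Origin: centre of its underside, 59.5 mm above the table (top 101.5 mm). Axes parallel to the lamp base's. In the lamp base's frame it stands at x = 0, y = +45 mm shut, +15 mm at half travel. A white line on the blade marks it; rail marks every 15 mm, the broad orange pair is half.
- shutter (a joint): Travel of the shutter in m: 0 = shut (start), 0.030 = half, 0.060 = wide open. It opens as the tab slides along the lamp base's -y, towards the knob. The spring pushes it shut with 2.5 N at 0, 6.1 N at half, 9.7 N wide open (120 N/m), plus about 0.4 N of friction.
- dish: Bystander: open glass dish, 90 mm across, 16 mm high, on the robot's side of the lamp base. Origin at the centre of its underside.
- tweezers: Bystander: steel tweezers lying flat, about 126 mm long along x, 22 mm wide, 6 mm high, on the robot's side of the lamp base. Origin at the middle, on the table.
- jar: Bystander: small glass jar with red cap, 48 mm diameter, 60 mm high, beyond the lamp base. Origin at the centre of its underside.
- eyepiece: Bystander: loose black eyepiece standing upright, 38 mm diameter, 56 mm high, beyond the lamp base. Origin at the centre of its underside.
- amber_bottle: Bystander: amber bottle, 60 mm diameter, 120 mm high. Origin at the centre of its underside.
- wash_bottle: Bystander: white bottle with blue cap, 66 mm diameter, 150 mm high. Origin at the centre of its underside.
- slide_box: Bystander: green slide box, 100 x 80 x 32 mm. Origin at the centre of its underside.

How it is judged:
By the outcome, as a careful person would: the job done as asked, in the order asked, and still so for the second after the job is handed in, while the arm keeps its last pose, push and grip.
It also fails if it takes over 45 s, if anything falls off the work surface, if the arm or the gripper's body presses on something with over 40 N, if the wrist force passes 120 N, or if a joint passes its speed limit or range.

### The arm

A 6-joint arm with a two-finger parallel gripper is mounted at the origin on the work surface. World frame = base frame: x ahead of the robot, y to its left, z up, the work surface at z = 0. Lengths are in m, angles in degrees, forces in N, time in s.
With the tool pointing down it reaches from about 0.25 to 0.725 m from the base axis. Payload 9.7 kg.
Tool frame: the origin (TCP) lies midway between the tips of the shut fingers; the grasp point (between the pads) lies 19 mm behind it; z points along the fingers, x is the direction in which the jaws open and shut, and the axes are right-handed (so a half turn about z gives the same grasp; the last joint's range is limited). The gripper opens to 85 mm and grips with 20 to 120 N. Pads are 22 mm wide; open, the fingers measure 114 mm over their backs; the gripper's body (76 mm by 85 mm) begins 54 mm behind the grasp point. The pads swing forward as they close: fully open they stand 13 mm farther back than shut.
Start: joints at [70.703, 4.979, 10.078, 95.1, 0, 90], TCP at [0.182, 0.519, 0.231] pointing down, gripper open.
Joint ranges: [-179.16, 179.16], [-48.56, 103.87], [-65.8, 70.77], [-126.05, 130.52], [-82.76, 87.17], [-180, 180]. Speed limits (degrees/s): [127.2, 127.2, 147.25, 180, 180, 180].

### API

Orientations are given as [roll, pitch, yaw] about the fixed x, y, z axes, in that order (R = Rz(yaw) Ry(pitch) Rx(roll)).
In Python, from workcell import bot, optics gives the robot as it stands.
- The arm moves only by the shell command python3 -m creep 'ROWS' [FORCE]. ROWS is JSON, a list of rows, each a list of 7 numbers: the shift along the tool's x, y, z in m, then the turn, a rotation vector about the tool's x, y, z in rad, then the opening, from 0 (shut) to 1 (fully open). A call has 1 to 8 rows; each row is the pose to reach, as a shift and turn from the pose commanded when the call began, along the tool's axes at that moment; what a row does not reach only later rows make up. A row lasts 1/10 s, in which the tool goes at most 50 mm and 8.59 degrees, less where a joint would pass 70% of its speed; a pose out of reach is approached as far as the arm can. A call with a gripper value outside its range is refused whole. The fingers move at their own pace and stop on an object; FORCE is the grip in N (left out, the last holds). Time passes only in rows, so rows that repeat a pose let the fingers close. It gives the time, the measured TCP pose, the force and the opening at its end, in the units of the state.
- bot.get_obs(): the state, without advancing time (a new reading comes with each control period).
- optics.camera(name): name is "side" or "top" or "wrist"; returns the picture (400x640x3 uint8, red, green, blue); there is no depth.
- optics.camera_params(name): a dict with "camera_matrix" (3x3 intrinsics, pixels), "R" (3x3) and "t" (3): a world point X has camera coordinates R X + t; the wrist camera has in their place "mount" (4x4, takes a point from camera to tool coordinates, whose origin is the TCP and whose axes are the tool frame's). Camera axes: x right, y down, z forward; pixel columns grow to the right and rows downward; lengths in m; the calibration is good to about 2 mm. A picture is of the moment at which its call begins: read the wrist's pose just before it. camera_params takes no time and is no camera call.
- bot.job_done(): hands the job in, once; it reports no verdict.
The state is a dict: "time": time; "q": joint angles; "qd": joint speeds; "joint_efforts": joint torques, N m; "ee_pos": TCP position; "tcp_rot": TCP orientation; "wrist_force": force on the tool from outside, world axes, zero at the start; "torque": the same for the moment, N m; "opening": finger opening in m.
Only numpy, scipy, OpenCV 4.12 (cv2) and the standard library are available. Lean on these libraries where they do the work, as an engineer would, in place of code of your own. Each camera call takes 0.05 s, during which the arm holds its last target.

## Working session

There is one attempt and no reset: what is moved stays moved. The work goes in short steps, Python scripts to look and compute and a shell command to move; the robot and the scene stay as the last step left them, time stands still between calls to the robot, and variables do not carry over. Pictures are saved under pics/ and viewed, and the job is handed in when it is done.

```bash
ls; mkdir -p pics
python3 - <<'E'
from workcell import bot, optics
import cv2
print(bot.get_obs())
for n in ("top","side"):
    p=optics.camera_params(n); print(n,p)
    cv2.imwrite(f"pics/{n}0.png",cv2.cvtColor(optics.camera(n),cv2.COLOR_RGB2BGR))
print(optics.camera_params("wrist"))
E
```

```text
pics
{'time': 0.0, 'q': array([7.07013292e+01, 5.01182278e+00, 1.00346779e+01, 9.51000543e+01,
       8.54324402e-05, 8.99999838e+01]), 'qd': array([-0.03066961, -0.04552599,  0.07888214, -0.14669329, -0.04523368,
        0.09736172]), 'joint_efforts': array([-4.70951636e-04, -5.20390606e+01,  4.64803219e+01,  1.63072301e-02,
        2.56154999e-05, -3.57394200e-06]), 'ee_pos': array([0.18169417, 0.51887697, 0.23057814]), 'tcp_rot': array([-1.79999915e+02,  7.71992183e-02,  7.07013454e+01]), 'wrist_force': array([ 0.40451008, -0.30645169, -0.25441457]), 'torque': array([ 0.02657845, -0.02796499, -0.03960823]), 'opening': 0.08607156895826697}
top {'camera_matrix': array([[363.75112639,   0.        , 319.15230938],
       [  0.        , 363.75112639, 202.11092533],
       [  0.        ,   0.        ,   1.        ]]), 'R': array([[ 0.02772194, -0.99960597,  0.00440339],
       [-0.99440389, -0.02802638, -0.10185986],
       [ 0.10194314, -0.00155499, -0.99478901]]), 't': array([-1.11933037e-03,  6.00208826e-01,  1.26468556e+00])}
side {'camera_matrix': array([[382.17859181,   0.        , 316.90048226],
       [  0.        , 382.17859181, 200.03285527],
       [  0.        ,   0.        ,   1.        ]]), 'R': array([[ 0.99870504, -0.04746974,  0.01829927],
       [-0.01419641, -0.60543762, -0.79576614],
       [ 0.04885388,  0.79447587, -0.60532751]]), 't': array([-0.57362113,  0.07413952,  1.16640408])}
{'camera_matrix': array([[348.04961642,   0.        , 315.37403178],
       [  0.        , 348.04961642, 192.26013753],
       [  0.        ,   0.        ,   1.        ]]), 'mount': array([[ 9.99999476e-01, -8.86854406e-04, -5.11517489e-04,
        -6.68014783e-04],
       [ 1.00064014e-03,  9.52310452e-01,  3.05129157e-01,
        -7.80573505e-02],
       [ 2.16518314e-04, -3.05129509e-01,  9.52310840e-01,
        -1.40827012e-01],
       [ 0.00000000e+00,  0.00000000e+00,  0.00000000e+00,
         1.00000000e+00]])}
```

View pics/top0.png

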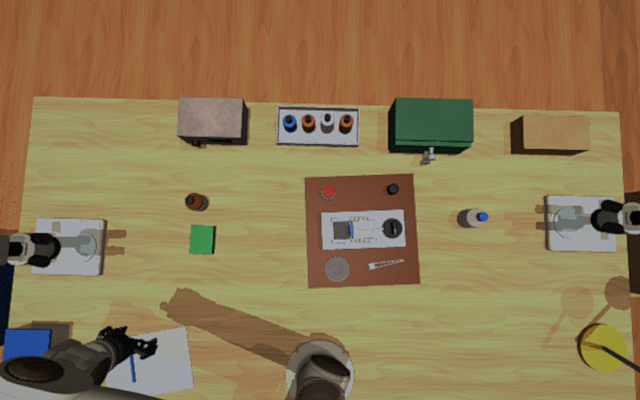

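View pics/side0.png

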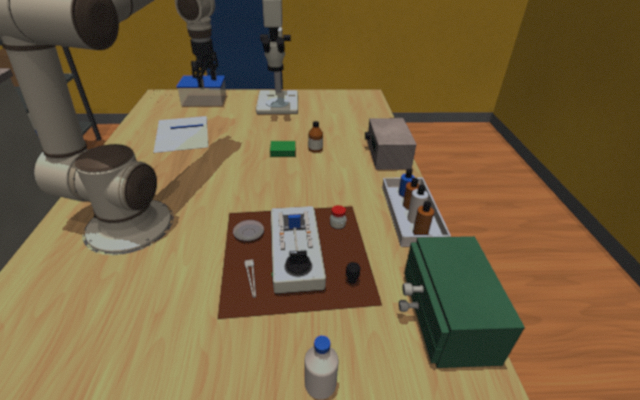

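The top view shows the lamp base spanning about pixels (321,212) to (406,247), with the knob near (393,228) and the blue tab near (350,229). Next I'll enlarge that area.

Run:
```python
import cv2
a=cv2.imread("pics/top0.png")[200:260,312:412]
cv2.imwrite("pics/top0c.png",cv2.resize(a,None,fx=8,fy=8,interpolation=cv2.INTER_CUBIC))
a=cv2.imread("pics/side0.png")[195:300,250:350]
cv2.imwrite("pics/side0c.png",cv2.resize(a,None,fx=5.7,fy=5.7,interpolation=cv2.INTER_CUBIC))
```

```text
(no output)
```

View pics/top0c.png

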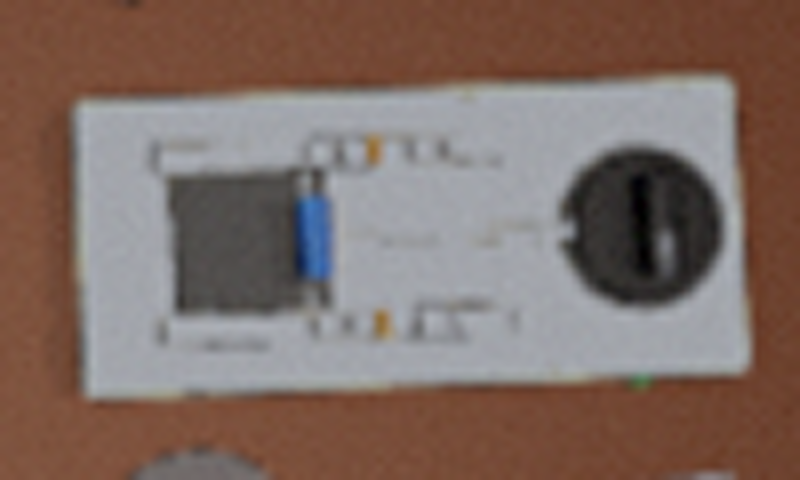

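View pics/side0c.png

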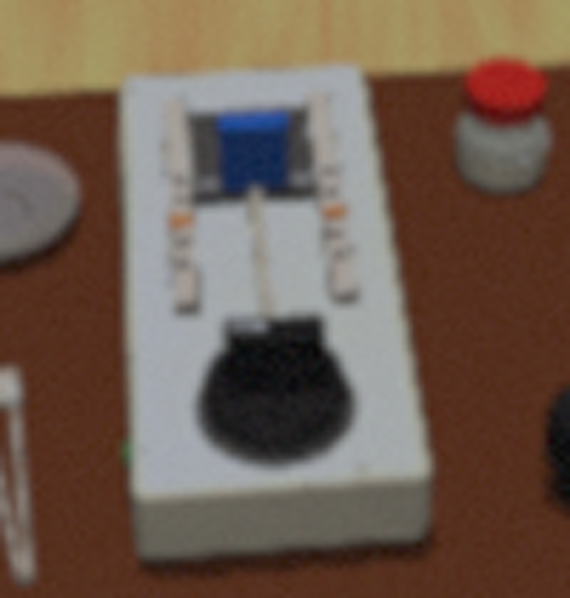

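Crop corners of the lamp's top face are (78,100), (735,78), (748,372) and (85,396). The knob bar is near (643,225) and the tab top near (314,236). I'll fit the pose from these.

```bash
cat > h.py <<'E'
from workcell import bot, optics
import numpy as np, cv2
from scipy.spatial.transform import Rotation as Ro
from scipy.optimize import least_squares
def ray(K,R,t,uv):
    d=np.linalg.inv(K)@[uv[0],uv[1],1]; return -R.T@t, R.T@d
def wristRT(obs):
    p=optics.camera_params("wrist"); M=np.array(p["mount"])
    T=np.eye(4);T[:3,:3]=Ro.from_euler('xyz',obs["tcp_rot"],degrees=True).as_matrix();T[:3,3]=obs["ee_pos"]
    C=np.linalg.inv(T@M); return p["camera_matrix"],C[:3,:3],C[:3,3]
def camRT(n):
    p=optics.camera_params(n); return p["camera_matrix"],p["R"],p["t"]
def atz(KRT,uv,z):
    c,d=ray(*KRT,uv); return c+d*(z-c[2])/d[2]
def proj(KRT,X):
    K,R,t=KRT; x=K@(R@np.array(X)+t); return x[:2]/x[2]
def save(n,img,box=None,f=1):
    b=cv2.cvtColor(img,cv2.COLOR_RGB2BGR)
    if box: b=b[box[1]:box[3],box[0]:box[2]]
    cv2.imwrite(n,cv2.resize(b,None,fx=f,fy=f,interpolation=cv2.INTER_CUBIC))
E
python3 - <<'E'
from h import *
C=camRT("top")
f=lambda u,v:((u+.5)/8-.5+312,(v+.5)/8-.5+200)
pts=[atz(C,f(*p),.055)[:2] for p in [(78,100),(735,78),(748,372),(85,396)]]
loc=np.array([[.065,.145],[.065,-.145],[-.065,-.145],[-.065,.145]])
r=least_squares(lambda p:(np.array(pts)-p[:2]-loc@np.array([[np.cos(p[2]),-np.sin(p[2])],[np.sin(p[2]),np.cos(p[2])]]).T).ravel(),[.4,0,0])
print(np.array(pts),r.x,np.degrees(r.x[2]),r.fun)
print("knob",atz(C,f(643,225),.105),"tab",atz(C,f(314,236),.1015))
# side
S=camRT("side");g=lambda u,v:((u+.5)/5.7-.5+250,(v+.5)/5.7-.5+195)
pts=[atz(S,g(*p),.055)[:2] for p in [(365,68),(430,478),(136,498),(122,78)]]
r=least_squares(lambda p:(np.array(pts)-p[:2]-loc@np.array([[np.cos(p[2]),-np.sin(p[2])],[np.sin(p[2]),np.cos(p[2])]]).T).ravel(),[.4,0,0])
print(r.x,np.degrees(r.x[2]),r.fun)
E
```

```text
[[ 0.56288238  0.00720358]
 [ 0.58054125 -0.27907114]
 [ 0.45330015 -0.28521131]
 [ 0.43511755  0.00071915]] [ 0.50796033 -0.13908993  0.06037761] 3.459382357147841 [-0.00121007 -0.00236444 -0.00105008  0.00083241  0.00147194  0.00253656
  0.00078821 -0.00100454]
knob [ 0.51352549 -0.22921587  0.105     ] tab [ 0.50523896 -0.09248554  0.1015    ]
[ 0.50807357 -0.14161726  0.06053643] 3.4684818064779233 [-0.00061571 -0.00272218 -0.00177168  0.00112003  0.00224301  0.00188289
  0.00014437 -0.00028074]
```

```bash
cat >> h.py <<'E'
def to(pos,yaw):
    o=bot.get_obs(); R=Ro.from_euler('xyz',o["tcp_rot"],degrees=True)
    T=Ro.from_euler('xyz',[180,0,yaw],degrees=True)
    s=R.inv().apply(np.array(pos)-o["ee_pos"]); w=(R.inv()*T).as_rotvec()
    print("t",round(o["time"],2),"pos",o["ee_pos"].round(4),"rpy",o["tcp_rot"].round(2),"q",o["q"].round(1),"\n shift",s.round(4),"rotvec",w.round(4), "len",np.linalg.norm(s).round(3))
E
python3 -c "
from h import *
to([.50,-.15,.25],93.5)"
```

```text
t 0.1 pos [0.1817 0.5189 0.2307] rpy [-1.80e+02  7.00e-02  7.07e+01] q [70.7  5.  10.  95.1  0.  90. ] 
 shift [-0.5261  0.5215 -0.0187] rotvec [-2.000e-04  1.200e-03 -3.979e-01] len 0.741
```

```bash
python3 -m creep '[[-0.033,0.033,-0.002,0,0,-0.025,1],[-0.066,0.065,-0.004,0,0,-0.05,1],[-0.099,0.098,-0.006,0,0,-0.075,1],[-0.132,0.13,-0.008,0,0,-0.1,1],[-0.165,0.163,-0.01,0,0,-0.125,1],[-0.197,0.196,-0.01,0,0,-0.15,1],[-0.23,0.228,-0.01,0,0,-0.175,1],[-0.263,0.261,-0.01,0,0,-0.2,1]]' 40; python3 -c "
from h import *
to([.50,-.15,.25],93.5)"
```

```text
time: 0.9
ee_pos: [0.3414, 0.1829, 0.2412]
tcp_rot: [180.0, -0.0, 82.3]
wrist_force: [0.9, 0.6, 0.1]
opening: 0.0852
t 0.9 pos [0.3414 0.1829 0.2412] rpy [ 1.7999e+02 -1.0000e-02  8.2250e+01] q [ 28.2 -16.8  -8.8  98.    0.   35.9] 
 shift [-0.3085  0.2021 -0.0088] rotvec [ 2.000e-04 -1.000e-04 -1.963e-01] len 0.369
```

```bash
python3 -m creep '[[-0.039,0.025,-0.001,0,0,-0.025,1],[-0.077,0.05,-0.002,0,0,-0.05,1],[-0.116,0.076,-0.003,0,0,-0.075,1],[-0.154,0.101,-0.004,0,0,-0.1,1],[-0.193,0.126,-0.006,0,0,-0.125,1],[-0.232,0.152,-0.008,0,0,-0.15,1],[-0.27,0.177,-0.009,0,0,-0.175,1],[-0.309,0.202,-0.009,0,0,-0.196,1]]'; python3 -c "
from h import *
to([.50,-.15,.25],93.5)"; python3 -m creep '[[0,0,0,0,0,0,1],[0,0,0,0,0,0,1]]';  python3 -c "
from h import *
to([.50,-.15,.25],93.5)
save('pics/w1.png',optics.camera('wrist'))"
```

```text
time: 1.7
ee_pos: [0.4996, -0.151, 0.2501]
tcp_rot: [-180.0, -0.0, 93.4]
wrist_force: [0.4, 0.6, 0.4]
opening: 0.0856
t 1.7 pos [ 0.4996 -0.151   0.2501] rpy [-1.800e+02 -1.000e-02  9.343e+01] q [-16.8   1.6   8.6  97.1   0.  -20.3] 
 shift [0.001  0.0005 0.0001] rotvec [-0.     -0.0001 -0.0013] len 0.001
time: 1.9
ee_pos: [0.499, -0.1497, 0.2493]
tcp_rot: [-179.9, -0.1, 93.3]
wrist_force: [-0.2, 1.2, 0.2]
opening: 0.0854
t 1.9 pos [ 0.499  -0.1497  0.2493] rpy [-1.7989e+02 -5.0000e-02  9.3270e+01] q [-16.7   1.5   8.5  97.1   0.  -20. ] 
 shift [-0.0003  0.001  -0.0007] rotvec [-0.0019 -0.0009 -0.004 ] len 0.001
```

View pics/w1.png

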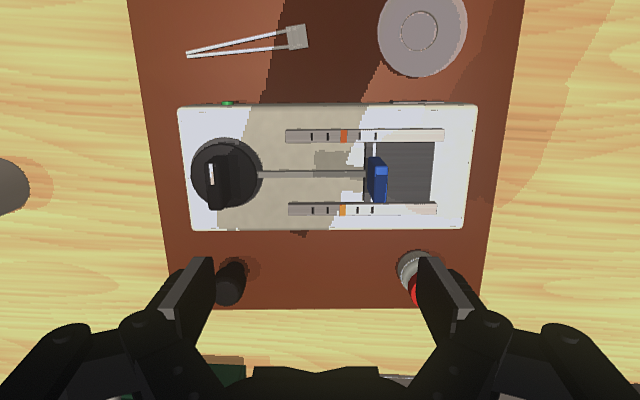

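The wrist view shows the whole lamp: knob near (222,175), tab near (378,178), orange marks near (343,135) and (342,210). Next, an enlarged crop.

Run:
```python
import cv2
a=cv2.imread("pics/w1.png")
cv2.imwrite("pics/w1k.png",cv2.resize(a[90:240,170:340],None,fx=4,fy=4,interpolation=cv2.INTER_CUBIC))
cv2.imwrite("pics/w1t.png",cv2.resize(a[90:240,320:490],None,fx=4,fy=4,interpolation=cv2.INTER_CUBIC))
```

```text
(no output)
```

View pics/w1k.png

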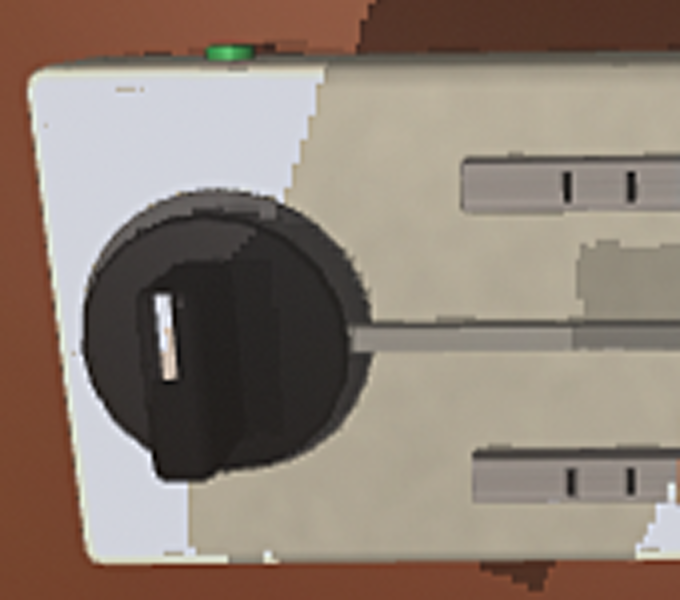

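View pics/w1t.png

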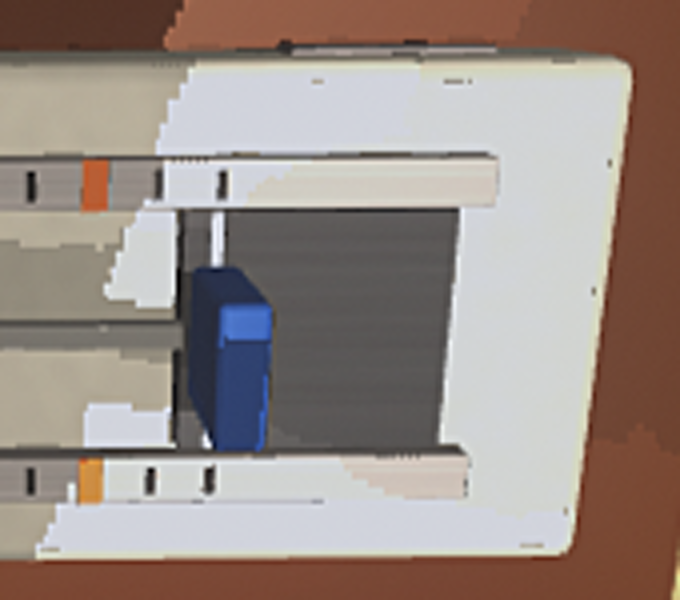

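Readings, lamp corners: knob crop (28,68) and (92,562), tab crop (631,61) and (573,556). Disc centre is near (217,341), tab top centre near (244,380). I'll fit from these and cross-check.

Run:
```python
from h import *
o=dict(ee_pos=np.array([0.499,-0.1497,0.2493]),tcp_rot=[-179.89,-.05,93.27])
C=wristRT(o)
k=lambda u,v:((u+.5)/4-.5+170,(v+.5)/4-.5+90)
t=lambda u,v:((u+.5)/4-.5+320,(v+.5)/4-.5+90)
px=[k(28,68),k(92,562),t(631,61),t(573,556)]
loc=np.array([[-.065,-.145],[.065,-.145],[-.065,.145],[.065,.145]])
pts=np.array([atz(C,p,.055)[:2] for p in px])
rot=lambda a:np.array([[np.cos(a),-np.sin(a)],[np.sin(a),np.cos(a)]])
r=least_squares(lambda p:(pts-p[:2]-loc@rot(p[2]).T).ravel(),[.5,-.14,.06])
p=r.x;print(p,np.degrees(p[2]),r.fun.round(4))
L=lambda xy:(rot(-p[2])@(np.array(xy)-p[:2])).round(4)
print("disc c local",L(atz(C,k(217,341),.071)[:2]))
print("tab c local",L(atz(C,t(244,380),.1015)[:2]))
print("orange local",L(atz(C,t(96,185),.064)[:2]),L(atz(C,t(91,480),.064)[:2]), "line",L(atz(C,t(218,238),.0595)[:2]))
W=lambda x,y,z:np.r_[p[:2]+rot(p[2])@[x,y],z]
for xx,yy in [(-.022,-.107),(-.022,-.093),(.022,-.093),(.022,-.107)]:
  q=proj(C,W(xx,yy,.105)); print("bar corner crop",((q-[170,90])*4).round())
print("knob",W(0,-.1,0),"tab",W(0,.045,0),"half",W(0,.015,0))
```

```text
[ 0.50485671 -0.1381109   0.06350813] 3.6387479126364193 [ 0.0016  0.0037 -0.0026  0.004   0.0026 -0.0045 -0.0016 -0.0031]
disc c local [-0.001  -0.0986]
tab c local [0.0008 0.0445]
orange local [-0.036   0.0148] [0.0376 0.0148] line [-0.0224  0.0447]
bar corner crop [126. 284.]
bar corner crop [193. 284.]
bar corner crop [211. 481.]
bar corner crop [147. 481.]
knob [ 0.51120326 -0.2379093   0.        ] tab [ 0.50200077 -0.09320162  0.        ] half [ 0.50390473 -0.12314114  0.        ]
```

```bash
python3 -c "
from h import *
to([.511,-.238,.13],93.6)"
```

```text
t 1.95 pos [ 0.4988 -0.1489  0.2498] rpy [-1.7993e+02 -4.0000e-02  9.3340e+01] q [-16.6   1.4   8.5  97.1   0.  -20. ] 
 shift [-0.0897  0.0071  0.1198] rotvec [-0.0011 -0.0006 -0.0045] len 0.15
```

```bash
python3 -m creep '[[-0.03,0.002,0.02,0,0,0,0.6],[-0.06,0.004,0.05,0,0,0,0.6],[-0.09,0.007,0.08,0,0,-0.004,0.6],[-0.09,0.007,0.1,0,0,-0.004,0.6],[-0.09,0.007,0.12,0,0,-0.004,0.6],[-0.09,0.007,0.12,0,0,-0.004,0.6],[-0.09,0.007,0.12,0,0,-0.004,0.6]]'; python3 -c "
from h import *
to([.511,-.238,.079],93.6)
save('pics/w2.png',optics.camera('wrist'))
to([.511,-.238,.079],93.6)"
```

```text
time: 2.65
ee_pos: [0.5115, -0.2374, 0.1312]
tcp_rot: [180.0, 0.0, 93.7]
wrist_force: [-0.3, 0.6, 0.4]
opening: 0.0512
t 2.65 pos [ 0.5115 -0.2374  0.1312] rpy [1.7998e+02 1.0000e-02 9.3700e+01] q [-24.9   6.    0.1  84.1   0.  -28.6] 
 shift [-0.0006 -0.0005  0.0522] rotvec [0.0004 0.0002 0.0017] len 0.052
t 2.7 pos [ 0.5119 -0.2377  0.1319] rpy [1.7991e+02 4.0000e-02 9.3690e+01] q [-24.9   6.    0.2  84.1   0.  -28.6] 
 shift [-0.0002 -0.001   0.0529] rotvec [0.0015 0.0008 0.0016] len 0.053
```

View pics/w2.png

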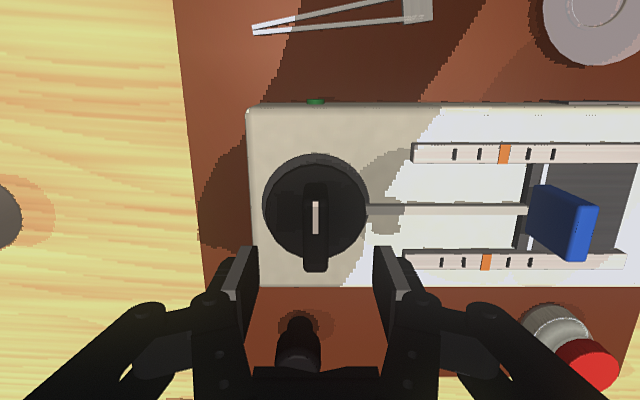

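The knob bar (col 315) is centred between the fingers (about 250 and 380). I'll descend and close gently.

```bash
python3 - <<'E'
from h import *
o=dict(ee_pos=np.array([0.5117,-.2376,.1315]),tcp_rot=[179.95,.02,93.7])
print(atz(wristRT(o),(315,228),.105), atz(wristRT(o),(315,205),.071))
E
python3 -m creep '[[0,-0.001,0.018,0,0,0,0.6],[0,-0.001,0.036,0,0,0,0.6],[0,-0.001,0.052,0,0,0,0.6],[0,-0.001,0.052,0,0,0,0.6],[0,-0.001,0.052,0,0,0,0.6]]'
```

```text
[ 0.50665126 -0.23890271  0.105     ] [ 0.50620892 -0.23898032  0.071     ]
time: 3.2
ee_pos: [0.511, -0.2384, 0.0798]
tcp_rot: [179.9, 0.0, 93.6]
wrist_force: [-0.2, -0.5, 0.5]
opening: 0.051
```

```bash
python3 -m creep '[[0,-0.002,0,0,0,0,0.3],[0,-0.002,0,0,0,0,0.1],[0,-0.002,0,0,0,0,0],[0,-0.002,0,0,0,0,0],[0,-0.002,0,0,0,0,0],[0,-0.002,0,0,0,0,0]]' 25
```

```text
time: 3.8
ee_pos: [0.5088, -0.238, 0.0795]
tcp_rot: [179.9, -0.1, 93.7]
wrist_force: [-1.9, 5.3, 6.6]
opening: 0.0137
```

```bash
python3 -m creep '[[0,0,-0.001,0,0,0.1,0],[0,0,-0.001,0,0,0.2,0],[0,0,-0.001,0,0,0.3,0],[0,0,-0.001,0,0,0.4,0],[0,0,-0.001,0,0,0.5,0],[0,0,-0.001,0,0,0.6,0]]'
```

```text
time: 4.4
ee_pos: [0.5092, -0.2359, 0.0796]
tcp_rot: [-179.9, -0.3, 59.1]
wrist_force: [4.5, 17.1, 1.6]
opening: 0.0133
```

```bash
python3 -m creep '[[0.002,-0.001,0,0,0,0.05,0],[0.003,-0.001,0,0,0,0.15,0],[0.003,-0.001,0,0,0,0.25,0],[0.003,-0.001,0,0,0,0.35,0],[0.003,-0.001,0,0,0,0.45,0],[0.003,-0.001,0,0,0,0.54,0]]'
```

```text
time: 5.0
ee_pos: [0.5106, -0.2341, 0.0796]
tcp_rot: [-179.9, -0.2, 28.2]
wrist_force: [8.8, 8.5, -3.2]
opening: 0.0132
```

```bash
python3 -m creep '[[0,0,0,0,0,0.03,0],[0,0,0,0,0,0.06,0],[0,0,0,0,0,0.06,0]]'; python3 -c "
from h import *
to([.511,-.238,.079],24.8); print(bot.get_obs()['torque'])"
```

```text
time: 5.3
ee_pos: [0.5108, -0.234, 0.0796]
tcp_rot: [-179.9, -0.3, 24.9]
wrist_force: [8.8, 9.3, -3.4]
opening: 0.0135
t 5.3 pos [ 0.5108 -0.234   0.0796] rpy [-179.92   -0.25   24.91] q [-24.7   6.2  -5.3  78.3   0.2  40.4] 
 shift [-0.0015  0.0037  0.0006] rotvec [-0.0014 -0.0044  0.0019] len 0.004
[ 1.81777644 -1.69082305  0.07759868]
```

```bash
python3 -m creep '[[0,0,0,0,0,0,0.5],[0,0,0,0,0,0,0.5],[0,0,0,0,0,0,0.5],[0,0,-0.03,0,0,0,0.5],[0,0,-0.06,0,0,0,0.5],[0,0,-0.1,0,0,0,0.5],[0,0,-0.1,0,0,0,0.5]]'; python3 -c "
from h import *
to([.502,-.092,.16],93.6)"
```

```text
time: 6.0
ee_pos: [0.5107, -0.2366, 0.1851]
tcp_rot: [179.6, -0.3, 24.8]
wrist_force: [-0.1, 0.4, 0.6]
opening: 0.0427
t 6.0 pos [ 0.5107 -0.2366  0.1851] rpy [179.64  -0.28  24.85] q [-24.8   5.5   5.6  89.6  -0.   40.3] 
 shift [ 0.0527 -0.135   0.0245] rotvec [ 8.4e-03 -6.0e-04 -1.2e+00] len 0.147
```

```bash
python3 -m creep '[[0.006,-0.017,0,0,0,-0.14,0.5],[0.013,-0.034,0,0,0,-0.28,0.5],[0.02,-0.05,0,0,0,-0.42,0.5],[0.026,-0.067,0,0,0,-0.56,0.5],[0.033,-0.084,0,0,0,-0.7,0.5],[0.04,-0.1,0,0,0,-0.84,0.5],[0.046,-0.118,0,0,0,-0.98,0.5],[0.053,-0.135,0,0,0,-1.12,0.5]]'; python3 -m creep '[[0,0,0,0,0,-0.08,0.5],[0,0,0,0,0,-0.08,0.5],[0,0,0,0,0,-0.08,0.5]]';python3 -c "
from h import *
to([.502,-.092,.16],93.6)
save('pics/w3.png',optics.camera('wrist'))
to([.502,-.092,.16],93.6)"
```

```text
time: 6.8
ee_pos: [0.5001, -0.0903, 0.1789]
tcp_rot: [-180.0, 0.0, 89.3]
wrist_force: [0.3, 0.6, 1.2]
opening: 0.0427
time: 7.1
ee_pos: [0.5004, -0.091, 0.1791]
tcp_rot: [-180.0, 0.0, 93.5]
wrist_force: [-0.7, -0.2, 0.0]
opening: 0.0426
t 7.1 pos [ 0.5004 -0.091   0.1791] rpy [-1.7999e+02  1.0000e-02  9.3460e+01] q [-10.3  -1.4  -2.3  89.2  -0.  -13.8] 
 shift [-0.0011  0.0016  0.0191] rotvec [-0.0002  0.0001 -0.0025] len 0.019
t 7.15 pos [ 0.5004 -0.0911  0.1791] rpy [-179.99    0.     93.46] q [-10.3  -1.4  -2.3  89.2  -0.  -13.8] 
 shift [-0.001   0.0016  0.0191] rotvec [-0.0002  0.0001 -0.0025] len 0.019
```

View pics/w3.png

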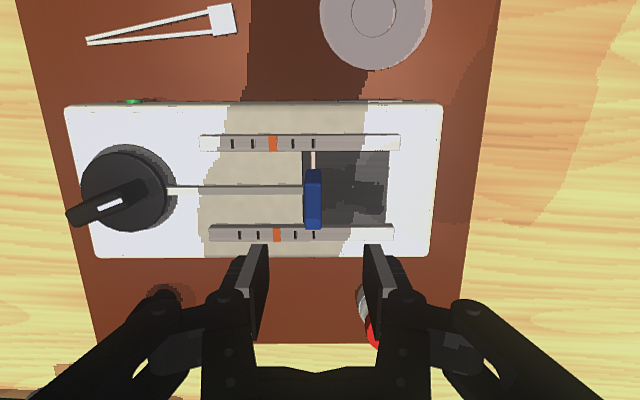

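The knob bar now runs from (72,218) to (145,185), about 69° clockwise. The tab (col 314, top rows about 180–228) sits between the fingers. Locating the tab now.

Run:
```python
import cv2
a=cv2.imread("pics/w3.png")
cv2.imwrite("pics/w3c.png",cv2.resize(a[100:270,50:450],None,fx=2,fy=2,interpolation=cv2.INTER_CUBIC))
cv2.imwrite("pics/w3t.png",cv2.resize(a[125:250,250:350],None,fx=4.5,fy=4.5,interpolation=cv2.INTER_CUBIC))
```

```text
(no output)
```

View pics/w3c.png

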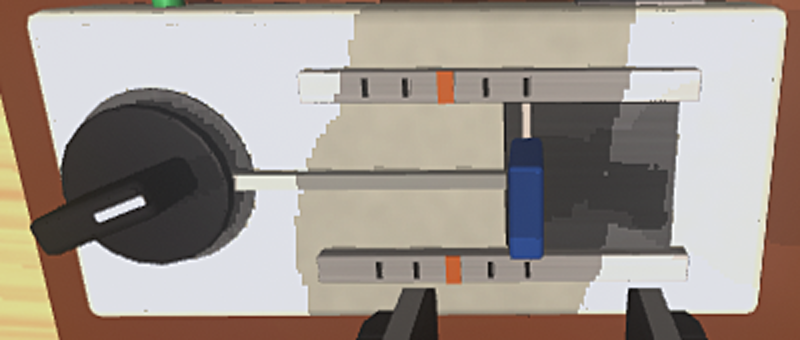

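View pics/w3t.png

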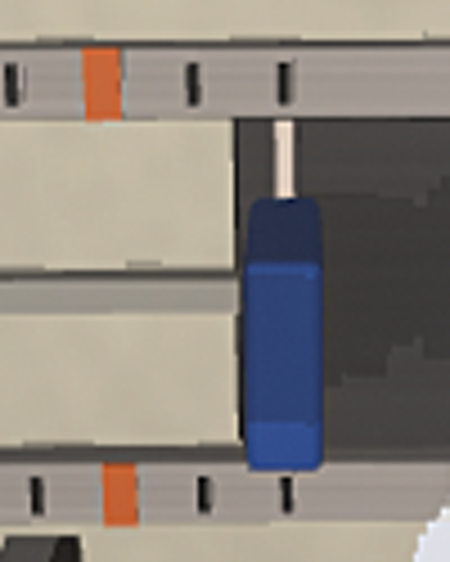

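Run:
```python
from h import *
o=dict(ee_pos=np.array([0.5004,-.0911,.1791]),tcp_rot=[-179.99,0,93.46])
C=wristRT(o);t=lambda u,v:((u+.5)/4.5-.5+250,(v+.5)/4.5-.5+125)
A=lambda u,v,z:atz(C,t(u,v),z)[:2]
print("tab",A(284,366,.1015))
a,b=A(103,84,.064),A(120,494,.064); c,d=A(285,84,.064),A(287,494,.064)
print("orange mid",(a+b)/2,"shut mid",(c+d)/2,"yaw deg",[np.degrees(np.arctan2(q[1],q[0])) for q in (b-a,d-c)])
k=lambda u,v:atz(C,((u+.5)/2-.5+50,(v+.5)/2-.5+100),.105)[:2]
v=k(180,165)-k(48,245);print("bar dir",np.degrees(np.arctan2(v[1],v[0])))
```

```text
tab [ 0.50176891 -0.09357372]
orange mid [ 0.50471728 -0.12322524] shut mid [ 0.50294505 -0.09343184] yaw deg [np.float64(3.6151425735740834), np.float64(3.558873628869421)]
bar dir 123.29262157686537
```

Run:
```python
from h import *
a=cv2.imread("pics/w3.png")
cv2.imwrite("pics/w3k.png",cv2.resize(a[135:240,60:185],None,fx=6,fy=5.7 and 6,interpolation=cv2.INTER_CUBIC)[:600,:800])
```

```text
(no output)
```

View pics/w3k.png

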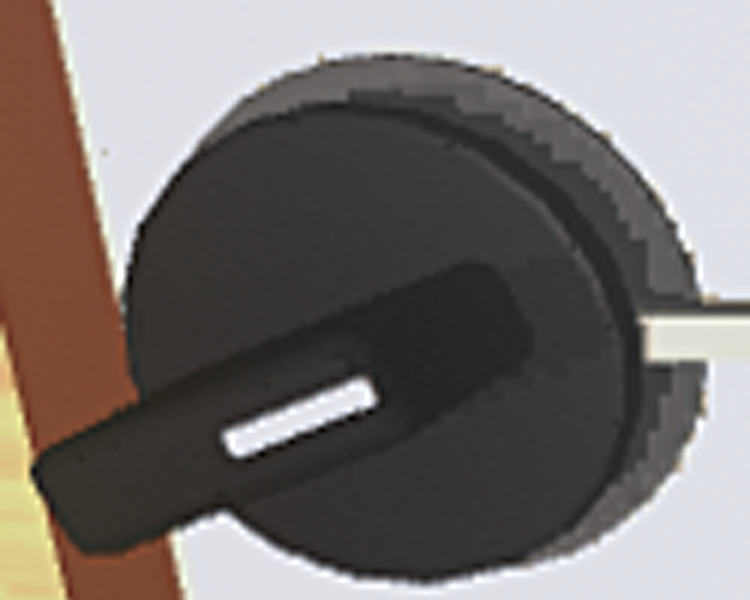

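The white index line slopes 21° from the lamp's long axis, so the knob is about 69° (1.2 rad) round: unlocked. Descending on the tab.

```bash
python3 -c "
from h import *
to([.502,-.0935,.070],93.6)"
```

```text
t 7.15 pos [ 0.5004 -0.0911  0.1791] rpy [-179.99    0.     93.46] q [-10.3  -1.4  -2.3  89.2  -0.  -13.8] 
 shift [-0.0025  0.0015  0.1091] rotvec [-0.0002  0.0001 -0.0025] len 0.109
```

```bash
python3 -m creep '[[-0.0025,0.0015,0.03,0,0,-0.0025,0.5],[-0.0025,0.0015,0.06,0,0,-0.0025,0.5],[-0.0025,0.0015,0.08,0,0,-0.0025,0.5],[-0.0025,0.0015,0.097,0,0,-0.0025,0.5],[-0.0025,0.0015,0.109,0,0,-0.0025,0.5],[-0.0025,0.0015,0.109,0,0,-0.0025,0.5]]' && python3 -m creep '[[0,0,0,0,0,0,0.3],[0,0,0,0,0,0,0.15],[0,0,0,0,0,0,0],[0,0,0,0,0,0,0],[0,0,0,0,0,0,0],[0,0,0,0,0,0,0]]' 40; python3 -c "
from h import *
to([.5039,-.1232,.070],93.6)
save('pics/w4.png',optics.camera('wrist'),(200,60,460,260),3)"
```

```text
time: 7.75
ee_pos: [0.5012, -0.0933, 0.0687]
tcp_rot: [-179.9, -0.0, 93.7]
wrist_force: [-0.6, -0.8, 0.6]
opening: 0.0426
time: 8.35
ee_pos: [0.5027, -0.0931, 0.0715]
tcp_rot: [179.9, 0.0, 93.8]
wrist_force: [-0.8, 2.3, 5.6]
opening: 0.0113
t 8.35 pos [ 0.5027 -0.0931  0.0715] rpy [179.89   0.    93.77] q [-10.5  -0.5 -13.2  77.1   0.  -14.3] 
 shift [-0.0301 -0.0008  0.0015] rotvec [0.0018 0.     0.0029] len 0.03
```

View pics/w4.png

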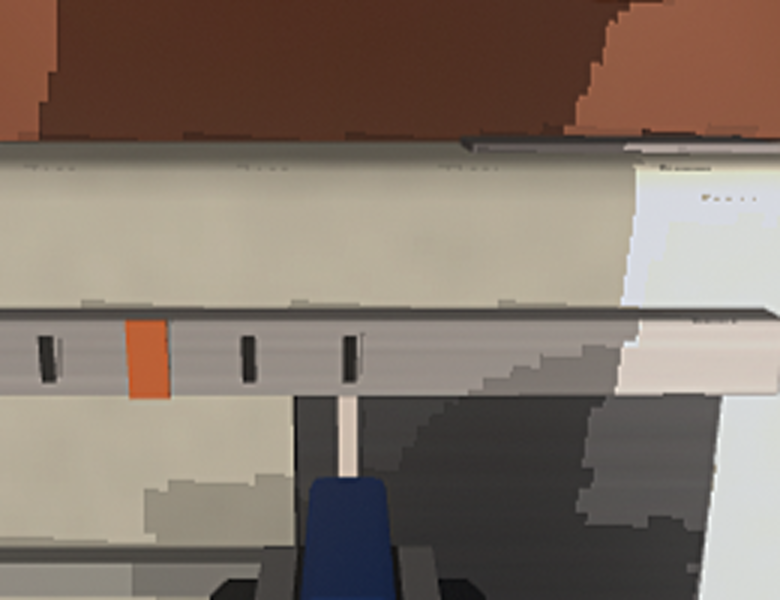

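The tab is gripped, with the white line (348) on the shut mark (350). Sliding about 30 mm along tool −x, in steps.

```bash
python3 -m creep '[[-0.005,0,0,0,0,0,0],[-0.01,0,0,0,0,0,0],[-0.015,0,0,0,0,0,0],[-0.019,0,0,0,0,0,0],[-0.023,0,0,0,0,0,0],[-0.026,0,0,0,0,0,0],[-0.028,0,0,0,0,0,0],[-0.028,0,0,0,0,0,0]]' 60; python3 -c "
from h import *
to([.5039,-.1232,.070],93.6)
save('pics/w5.png',optics.camera('wrist'),(200,60,460,260),3)"
```

```text
time: 9.2
ee_pos: [0.5045, -0.1207, 0.0715]
tcp_rot: [179.9, -0.1, 93.8]
wrist_force: [-0.7, 5.5, 7.7]
opening: 0.0114
t 9.2 pos [ 0.5045 -0.1207  0.0715] rpy [ 1.7989e+02 -6.0000e-02  9.3780e+01] q [-13.5   0.6 -12.2  77.2   0.1 -17.3] 
 shift [-0.0025 -0.0008  0.0015] rotvec [ 0.0019 -0.001   0.0032] len 0.003
```

View pics/w5.png

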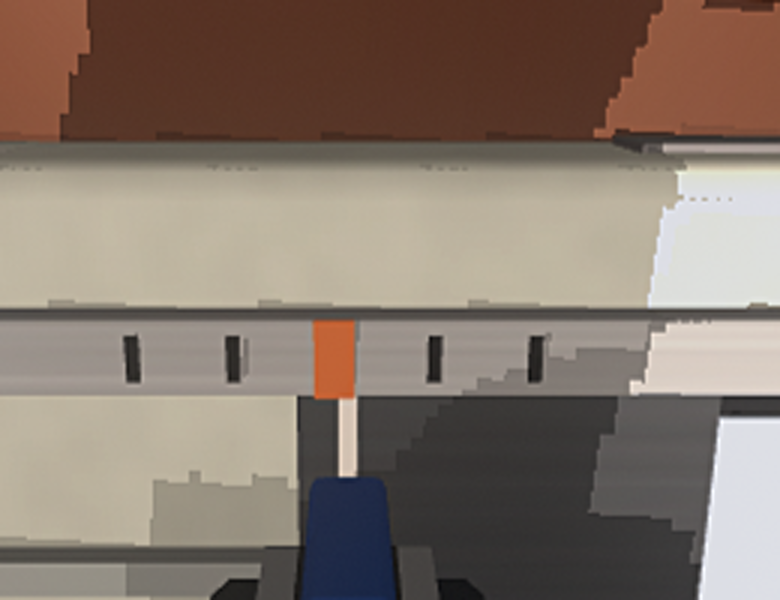

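The line is at col 347 and the orange centre at about 335. At roughly 100 px per 15 mm, 1.9 mm remains.

```bash
python3 -m creep '[[-0.001,0,0,0,0,0,0],[-0.0019,0,0,0,0,0,0],[-0.0019,0,0,0,0,0,0],[-0.0019,0,0,0,0,0,0],[-0.0019,0,0,0,0,0,0]]'; python3 -c "
from h import *
to([.5039,-.1232,.070],93.6)
save('pics/w6.png',optics.camera('wrist'),(270,130,370,230),6)"
```

```text
time: 9.75
ee_pos: [0.5046, -0.1224, 0.0715]
tcp_rot: [179.9, -0.1, 93.8]
wrist_force: [-1.6, 5.9, 7.2]
opening: 0.0112
t 9.75 pos [ 0.5046 -0.1224  0.0715] rpy [ 1.799e+02 -6.000e-02  9.379e+01] q [-13.7   0.6 -12.1  77.2   0.1 -17.5] 
 shift [-0.0008 -0.0008  0.0015] rotvec [ 0.0018 -0.001   0.0034] len 0.002
```

View pics/w6.png

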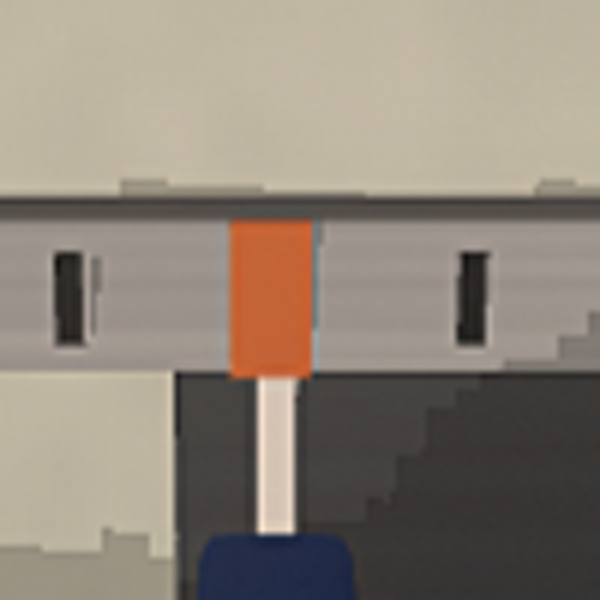

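```bash
python3 -m creep '[[-0.0005,0,0,0,0,0,0],[-0.0005,0,0,0,0,0,0],[-0.0005,0,0,0,0,0,0],[-0.0005,0,0,0,0,0,0],[-0.0005,0,0,0,0,0,0],[-0.0005,0,0,0,0,0,0],[-0.0005,0,0,0,0,0,0],[-0.0005,0,0,0,0,0,0]]'; python3 -c "
from h import *
to([.5039,-.1232,.070],93.6)
save('pics/w7.png',optics.camera('wrist'),(270,130,370,230),6)
save('pics/t7.png',optics.camera('top'),(290,160,430,300),4)
save('pics/s7.png',optics.camera('side'),(210,180,400,320),4)
to([.5039,-.1232,.070],93.6);print(bot.get_obs()['wrist_force'])"
```

```text
time: 10.6
ee_pos: [0.5046, -0.1228, 0.0715]
tcp_rot: [179.9, -0.1, 93.8]
wrist_force: [-2.0, 7.0, 7.7]
opening: 0.0111
t 10.6 pos [ 0.5046 -0.1228  0.0715] rpy [ 1.799e+02 -7.000e-02  9.380e+01] q [-13.7   0.7 -12.1  77.2   0.1 -17.5] 
 shift [-0.0004 -0.0008  0.0015] rotvec [ 0.0018 -0.0012  0.0035] len 0.002
t 10.75 pos [ 0.5047 -0.1228  0.0715] rpy [ 1.7989e+02 -7.0000e-02  9.3800e+01] q [-13.7   0.7 -12.1  77.2   0.1 -17.5] 
 shift [-0.0004 -0.0008  0.0015] rotvec [ 0.0019 -0.0012  0.0035] len 0.002
[-1.08119134  6.00178508  7.31848781]
```

View pics/w7.png

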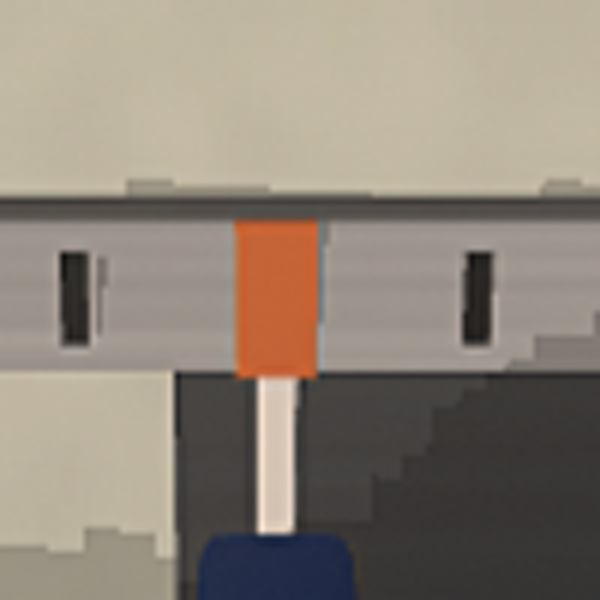

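View pics/s7.png

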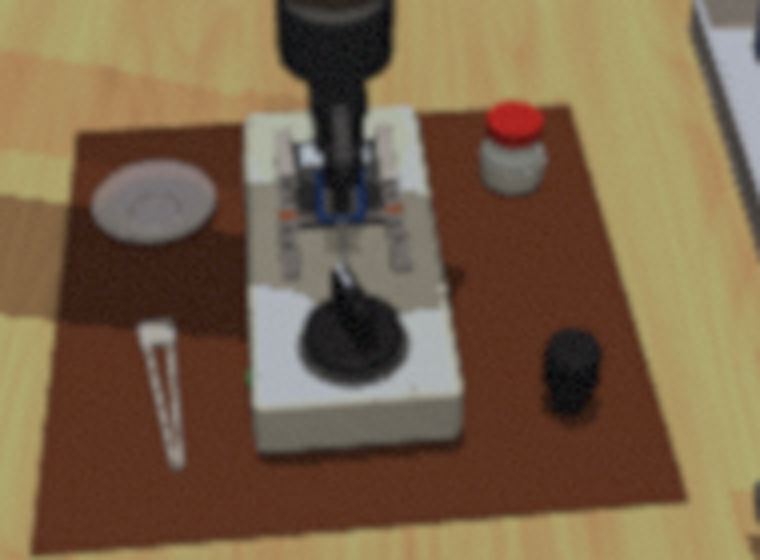

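View pics/t7.png

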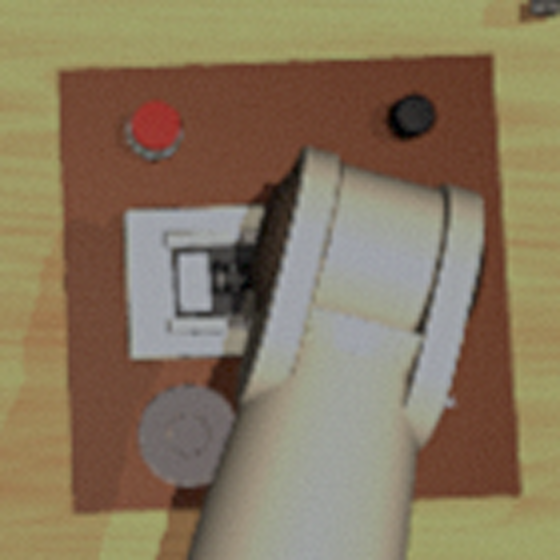

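The line (col 277) is centred on the orange mark (236–318, centre 277). The knob is still turned, the bystanders look undisturbed, and the hold is steady. Handing in.

```bash
python3 -c "
from workcell import bot
print(bot.job_done())"
```

```text
the job is handed in; nothing more can be done
None
```

I turned the lock knob clockwise to unlocked, then gripped the shutter tab, slid it to half travel, and handed the job in at about 10.8 s while still holding it there.

**Knob:** After I let go, its index line showed about 69° of turn, which matches the 1.2 rad unlocked position. A rougher reading off the bar's edges gave about 60°. I trusted the index line, and the shutter rod then passed freely under the knob.

**Shutter:** In the last wrist picture the white line sat centred on the near-side orange mark, both at column 277. Between the last pictures the tool pose stayed still to within about 0.1 mm, and the force along the slide was about 6 N, as the spring should give at half travel. I approached half travel from the shut side in small steps, so the shutter never went wide open.

**Remaining checks:**
- **Bystanders:** The dish, tweezers, jar and eyepiece look undisturbed in the last side view. The amber bottle, wash bottle and slide box were outside my last crops, and the arm did not go near them at low height.
- **Upward force:** About 7 N of upward force on the tool remained while holding the tab. I left it, as it is far below the limits.
- **Knob position:** While I turned the knob, side forces of up to 17 N suggested its axis was about 3–4 mm from where I had measured it. I shifted the tool partway to ease this.

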